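# Unlock and take the small cutter from the carrier

## Robot

A 6-joint arm with a two-finger parallel gripper is mounted at the origin on a cart in front of the work surface, level with it; the furniture and walls round the work are solid. World frame = base frame: x ahead of the robot, y to its left, z up, the work surface at z = 0. Lengths are in mm, angles in degrees, forces in N, time in s.
With the tool pointing down it reaches from about 300 to 850 mm from the base axis. Payload 4.2 kg.
Tool frame: the origin (TCP) lies at the very end of the fingers, on their centre line; the grasp point (between the pads) lies 19 mm behind it; z points along the fingers, y is the line along which they close (so a half turn about z gives the same grasp; the last joint's range is limited). The gripper opens to 91 mm and grips with 3 to 60 N. Pads are 32 mm wide; open, the fingers measure 118 mm over their backs; the gripper's body (76 mm by 178 mm) begins 60 mm behind the grasp point.
Start: joints at [-72.021, 18.312, 89.639, -0, 72.044, -1.146], TCP at [188.394, -543.278, 213.976] pointing down, gripper open.
Joint ranges: [-177.97, 177.97], [-48.28, 115.42], [12.27, 149.76], [-77.06, 257.06], [2.81, 150.46], [-146.56, 146.56]. Speed limits (degrees/s): [147.25, 147.25, 180, 180, 180, 180].

## Interface

Orientations are given as [roll, pitch, yaw] about the fixed x, y, z axes, in that order (R = Rz(yaw) Ry(pitch) Rx(roll)).
In Python, from workcell import env, grab_frame gives the robot as it stands. The module is installed in compiled form; this text tells all that it offers.
- The arm moves only by the tool move_arm, never from a script. Its argument "plan" is a list of rows, each an object of numbers: "tx", "ty", "tz": the shift along the tool's x, y, z in cm; "wx", "wy", "wz": the turn, a rotation vector about the tool's x, y, z in rad. In form: [{"tx": .., "ty": .., "tz": .., "wx": .., "wy": .., "wz": ..}, ...]. A call has 1 to 12 rows; each row shifts and turns the commanded pose from where the row before left it, along the tool's axes as they then stand; what a row does not reach is not made up. A row lasts 1/12 s, in which the tool goes at most 41.7 mm and 7.16 degrees, less where a joint would pass 70% of its speed; a pose out of reach is approached as far as the arm can. A call is refused whole if a number of a shift passes 4.17 or a number of a turn 0.125, either way. A call with a gripper value outside its range is refused whole. "gripper" is the finger opening in cm, from 0 to 9.12, set as the call begins (left out, the last holds). The fingers move at their own pace and stop on an object; "force" is the grip in N (left out, the last holds). Time passes only in rows, so rows that do not move let the fingers close. It gives the time, the measured TCP pose, the force, the opening and the grip force at its end, in the units of the state.
- env.state(): the state, without advancing time (a new reading comes with each control period).
- grab_frame(name): name is "scene" or "top" or "wrist"; returns a dict with "color" (400x640x3 uint8, red, green, blue), "vfov" (degrees; the focal length in pixels is half the picture's height over the tangent of half this angle, whatever the lens; pixels are square), "cx", "cy" (the principal point, pixels), "view" (4x4, takes a point from world to camera coordinates). Camera axes: x right, y up, looking along -z (the intrinsics and any distortion apply to the point x, -y, -z); pixel columns grow to the right and rows downward; lengths in mm; the calibration is good to about 2 mm. A picture is of the moment at which its call begins. There is no depth.
- env.job_done(): hands the job in; it is judged then, once.
The state is a dict: "time_s": time; "qpos": joint angles; "qvel": joint speeds; "effort": joint torques, N m; "ee_pos": TCP position; "ee_rot": TCP orientation; "force": force on the tool from outside, world axes, zero at the start; "torque": the same for the moment, N m; "gripper_width": finger opening in mm; "gripper_force": force on a finger pad.
Only numpy, scipy, OpenCV 4.12 (cv2) and the standard library are available. Lean on these libraries where they do the work, as an engineer would, in place of code of your own. Each camera call takes 0.05 s, during which the arm holds its last target. There are 200 camera calls.

## Task

The pastry cutters are locked in their carrier, and the next batch needs the small one. Slide the lock of the bay that holds the small cutter all the way back to its open end stop and leave it there, then lift the small cutter out and set it down gently and flat in the shallow metal tray. Keep the two large cutters in their bays with their locks closed, and leave everything else where it stands.

Things in the scene. Friction and masses are not known exactly. Their poses are not given: they have to be found in the camera images.
- carrier: fixed flat aluminium carrier, base 8 mm thick, x -55 to +120 mm, 372 mm wide in y; three open bays along y, 108 mm apart. Origin: on the table under the middle bay's centre; x away from the robot, y left. Bays are 80 mm wide in y between rails (tops 22 mm high), with lips before and behind at x = +-42 mm (6 mm thick, tops 16 mm high). At each bay's -y side runs its lock rail, along x
- bay_1 (a point): centre of the floor of the left bay (carrier y = +108 mm), 8 mm above the table; axes as the carrier's
- bay_2 (a point): centre of the floor of the middle bay (carrier y = 0), 8 mm above the table
- bay_3 (a point): centre of the floor of the right bay (carrier y = -108 mm), 8 mm above the table
- lock_1 (a joint): slide of the lock of the left bay, in m along the carrier's +x: 0 = closed (steel tongue over the middle of the bay), 0.075 = open end stop (tongue clear behind the bay); stiff, about 2 N, stays where it is left
- lock_1_grip (a point): upright grip of the left bay's lock, 54 mm to the right (-y) of the bay's centre: 28 (x) x 12 (y) x 40 mm, 52 to 92 mm above the table; the point is on its centre line, 14 mm below its top, and moves with the lock. Below it a 34 x 26 mm carriage, whose tongue (24 mm wide, 47 to 52 mm above the table) reaches in +y to 15 mm past the bay's centre
- lock_2 (a joint): slide of the lock of the middle bay, in m along the carrier's +x: 0 = closed (steel tongue over the middle of the bay), 0.075 = open end stop (tongue clear behind the bay); stiff, about 2 N, stays where it is left
- lock_2_grip (a point): upright grip of the middle bay's lock, 54 mm to the right (-y) of the bay's centre: 28 (x) x 12 (y) x 40 mm, 52 to 92 mm above the table; the point is on its centre line, 14 mm below its top, and moves with the lock. Below it a 34 x 26 mm carriage, whose tongue (24 mm wide, 47 to 52 mm above the table) reaches in +y to 15 mm past the bay's centre
- lock_3 (a joint): slide of the lock of the right bay, in m along the carrier's +x: 0 = closed (steel tongue over the middle of the bay), 0.075 = open end stop (tongue clear behind the bay); stiff, about 2 N, stays where it is left
- lock_3_grip (a point): upright grip of the right bay's lock, 54 mm to the right (-y) of the bay's centre: 28 (x) x 12 (y) x 40 mm, 52 to 92 mm above the table; the point is on its centre line, 14 mm below its top, and moves with the lock. Below it a 34 x 26 mm carriage, whose tongue (24 mm wide, 47 to 52 mm above the table) reaches in +y to 15 mm past the bay's centre
- cutter_small: the small plain metal ring cutter, 56 mm diameter at its top rim (52 mm below), 35 mm tall, 0.05 kg; origin at the centre of its underside, z up. It stands in one of the three bays. Treat as solid; grasp it across the outside of the rim
- cutter_large_a: a large plain metal ring cutter, 70 mm diameter, 35 mm tall, in another bay; origin at the centre of its underside
- cutter_large_b: the other large plain metal ring cutter, 70 mm diameter, 35 mm tall, in another bay; origin at the centre of its underside
- tray: shallow square metal tray fixed on the table to the right of the carrier, 160 x 160 mm, walls 4 mm thick and 14 mm high; origin at the centre of its underside
- tray_in (a point): centre of the tray's inner floor, 4 mm above the table; axes parallel to the tray's walls, inside 152 x 152 mm
- spice_jar: bystander: seasoning jar with a coloured screw cap, 46 mm diameter, 106 mm tall, behind the work; origin at its underside
- nozzle: bystander: conical metal piping nozzle standing on its wide end, 40 mm diameter, 50 mm tall, behind the tray; origin at its underside
There are look-alikes about, which are no part of the job. Leave any pink look-alike of the cutter_large_b alone.

How it is judged:
By the outcome, as a careful person would: the job done as asked, in the order asked, and still so for the second after the job is handed in, with the robot touching nothing.
It also fails if it takes over 50 s, if anything falls off the work surface, if the arm or the gripper's body presses on something with over 40 N, if the wrist force passes 120 N, or if a joint passes its speed limit or range.

## Working session

There is one attempt and no reset: what is moved stays moved. The work goes in short steps, Python scripts to look and compute and a tool call to move; the robot and the scene stay as the last step left them, time stands still between calls to the robot, and variables do not carry over. Pictures are saved under pics/ and viewed, at most 10 in all, crops included, and the job is handed in when it is done.

Besides the shell and the picture viewer there is one more tool, called by a JSON object that holds its "api" and its "payload". move_arm: Moves the arm, as the interface text tells. Its arguments: {"type":"object","properties":{"plan":{"type":"array","items":{"type":"object","properties":{"tx":{"type":"number"},"ty":{"type":"number"},"tz":{"type":"number"},"wx":{"type":"number"},"wy":{"type":"number"},"wz":{"type":"number"}}}},"gripper":{"type":"number"},"force":{"type":"number"}},"required":["plan"]}

```bash
mkdir -p pics
cat > h.py <<'E'
import numpy as np, cv2
from workcell import env, grab_frame
def ray(f,u,v):
    F=200/np.tan(np.radians(f["vfov"]/2)); V=np.array(f["view"])
    d=np.array([(u-f["cx"])/F,-(v-f["cy"])/F,-1]); R=V[:3,:3]
    return -R.T@V[:3,3], R.T@d
def at(f,u,v,z):
    o,d=ray(f,u,v); return (o+d*(z-o[2])/d[2]).round(1)
def px(f,p):
    F=200/np.tan(np.radians(f["vfov"]/2)); V=np.array(f["view"]); c=V[:3,:3]@p+V[:3,3]
    return np.round([f["cx"]+F*c[0]/-c[2], f["cy"]-F*c[1]/-c[2]],1)
E
python3 - <<'E'
from h import *
import pickle
for n in ["top","scene"]:
    f=grab_frame(n); pickle.dump(f,open(n+".pkl","wb"))
    cv2.imwrite(f"pics/{n}0.png",f["color"][:,:,::-1])
    print(n,f.keys(),f["vfov"],f["cx"],f["cy"],ray(f,320,200))
s=env.state();print(s)
E
```

```text
top dict_keys(['color', 'vfov', 'cx', 'cy', 'view']) 50.01928317938125 325.3407410303432 201.99743407489973 (array([ 480.54884631,  -26.18262707, 1019.47160842]), array([ 0.08515183, -0.01704758, -0.99631092]))
scene dict_keys(['color', 'vfov', 'cx', 'cy', 'view']) 55.50901812552083 321.8689275420602 200.2081855047023 (array([ 21.50999644, 711.88299553, 515.48338583]), array([ 0.50907728, -0.74727884, -0.42712895]))
{'time_s': 0.1, 'qpos': array([-7.20195871e+01,  1.83470341e+01,  8.96986008e+01, -2.03498424e-03,
        7.20419720e+01, -1.14678161e+00]), 'qvel': array([ 0.04847127, -0.11946058, -0.20552064,  0.0253103 , -0.04084269,
        0.03057935]), 'effort': array([ 2.19802096e-03, -4.13326049e+01, -2.32508129e+01,  7.30441441e-02,
        4.21600300e-02, -6.35714150e-05]), 'ee_pos': array([ 188.25566119, -542.84877305,  213.21932432]), 'ee_rot': array([-1.79912372e+02,  1.81150617e-04,  1.91278235e+01]), 'force': array([ 0.30735255, -0.01747201, -0.09794528]), 'torque': array([-0.01050814,  0.02239662,  0.06848769]), 'gripper_force': 0.0, 'gripper_width': 90.89999624298336}
```

View pics/top0.png

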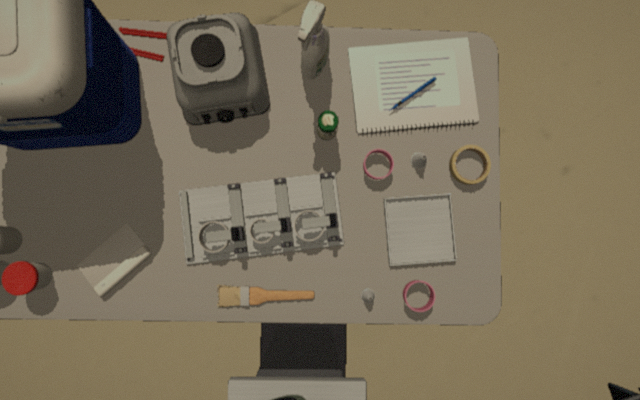

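View pics/scene0.png

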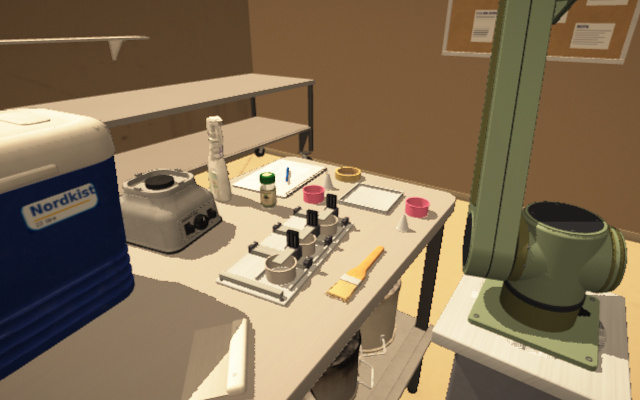

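The top view shows the carrier at (180-342, 175-262). The cutters are at (215,237), (262,231) and (311,226), with grips at (237,234), (284,226) and (332,221). The tray is at (420,231). The middle cutter looks smallest. The others that could be mistaken for it are the left and right bay rings, the pink rings (378,165) and (418,296), and the tan ring (470,165). I'll check this in a crop.

Run:
```python
import pickle,cv2
f=pickle.load(open("top.pkl","rb"));c=f["color"][168:268,175:350,::-1]
c=cv2.convertScaleAbs(cv2.resize(c,None,fx=4.5,fy=4.5,interpolation=cv2.INTER_CUBIC),alpha=1.3)
cv2.imwrite("pics/c1.png",c)
c=f["color"][185:275,375:465,::-1]
cv2.imwrite("pics/c2.png",cv2.resize(c,None,fx=5,fy=5,interpolation=cv2.INTER_CUBIC))
```

```text
(no output)
```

View pics/c1.png

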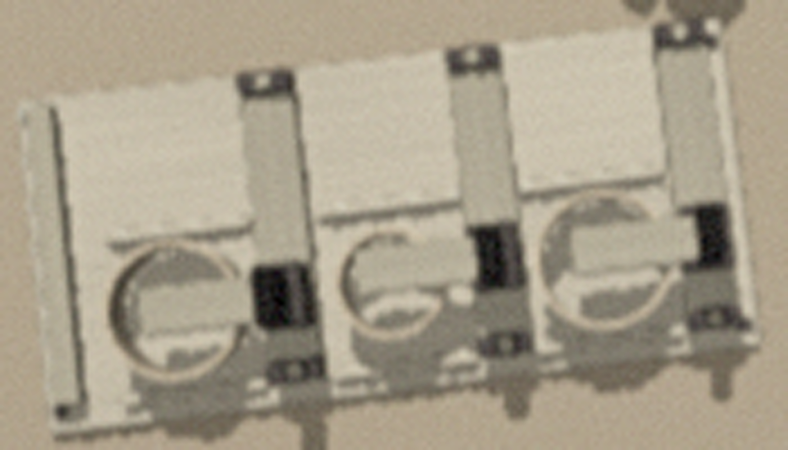

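View pics/c2.png

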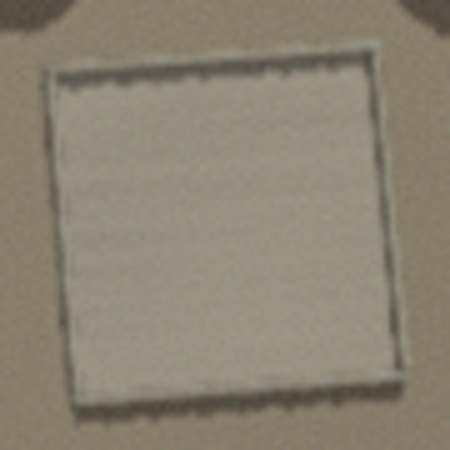

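The middle ring's rim, at crop (341-447, 232-338), is clearly smaller than its neighbours, which span about 139 px. So it's lock 2 and the middle bay. The tray corners in crop 2 are (48,70), (376,42), (403,378), (76,405).

Run:
```python
from h import *
import pickle
f=pickle.load(open("top.pkl","rb"))
g=lambda x,y:(175+(x+.5)/4.5-.5,168+(y+.5)/4.5-.5)
k=lambda x,y:(375+(x+.5)/5-.5,185+(y+.5)/5-.5)
C=[at(f,*g(*p),z) for p,z in [((55,437),8),((757,348),8),((718,20),8),((22,103),14)]]
print("carrier",*C)
ax=(C[0]-C[1])[:2];print(np.linalg.norm(ax),np.degrees(np.arctan2(-ax[0],ax[1])), np.linalg.norm((C[2]-C[1])[:2]))
print("rims",at(f,*g(393,285),43),at(f,*g(178,312),43),at(f,*g(608,260),43))
for p in [((478,225),),((520,225),),((520,290),),((480,290),)]: print("grip",at(f,*g(*p[0]),92))
T=[at(f,*k(*p),14) for p in [(48,70),(376,42),(403,378),(76,405)]]
print("tray",*T,np.mean(T,0))
# rail end caps lock2: top (474,58), bottom(505,343)
print(at(f,*g(474,58),22),at(f,*g(505,343),22))
```

```text
carrier [409.3 261.8   8. ] [462.2 -99.5   8. ] [634.6 -75.8   8. ] [581.1 285.   14. ]
365.1521600648146 8.329815726433187 174.0214067291723
rims [490.7  87.   43. ] [474.9 193.7  43. ] [505.5 -20.8  43. ]
grip [519.7  41.6  92. ]
grip [520.2  21.5  92. ]
grip [489.1  20.7  92. ]
grip [488.7  39.8  92. ]
tray [ 573.3 -195.2   14. ] [ 590.4 -351.9   14. ] [ 431.9 -364.2   14. ] [ 416.4 -209.8   14. ] [ 503.    -280.275   14.   ]
[609.3  51.3  22. ] [462.4  31.2  22. ]
```

{"api": "move_arm", "payload": {"plan": [{"wz": 0.095},{"wz": 0.095},{"tx": 1.95,"ty": -2.64,"tz": 0.2},{"tx": 1.95,"ty": -2.64,"tz": 0.2},{"tx": 1.95,"ty": -2.64,"tz": 0.2},{"tx": 1.95,"ty": -2.64,"tz": 0.2},{"tx": 1.95,"ty": -2.64,"tz": 0.2},{"tx": 1.95,"ty": -2.64,"tz": 0.2},{"tx": 1.95,"ty": -2.64,"tz": 0.2},{"tx": 1.95,"ty": -2.64,"tz": 0.2},{"tx": 1.95,"ty": -2.64,"tz": 0.2},{"tx": 1.95,"ty": -2.64,"tz": 0.2}], "gripper": 4.5}}

```text
schema error: expected keys tx, ty, tz, wx, wy, wz
```

{"api": "move_arm", "payload": {"plan": [{"tx": 1.95,"ty": -2.64,"tz": 0.2},{"tx": 1.95,"ty": -2.64,"tz": 0.2},{"tx": 1.95,"ty": -2.64,"tz": 0.2},{"tx": 1.95,"ty": -2.64,"tz": 0.2},{"tx": 1.95,"ty": -2.64,"tz": 0.2},{"tx": 1.95,"ty": -2.64,"tz": 0.2},{"tx": 1.95,"ty": -2.64,"tz": 0.2},{"tx": 1.95,"ty": -2.64,"tz": 0.2},{"tx": 1.95,"ty": -2.64,"tz": 0.2},{"tx": 1.95,"ty": -2.64,"tz": 0.2},{},{}]}}

```text
schema error: expected keys tx, ty, tz, wx, wy, wz
```

Run:
```python
from h import *
import pickle
f=grab_frame("wrist"); pickle.dump(f,open("wrist.pkl","wb"))
c=f["color"][:,:,::-1].copy();cv2.imwrite("pics/w1.png",c)
s=env.state();print(s["time_s"],s["ee_pos"],s["ee_rot"],s["gripper_width"],ray(f,320,200))
b=np.array([490.5,88]);X=np.array([.9898,.1426]);Y=np.array([-.1426,.9898])
for n,y in [("rim",0)]: print(n,px(f,[*b,43]))
for dx in(-14,14):
  for dy in(-60,-48): print(dx,dy,px(f,[*(b+dx*X+dy*Y),92]))
```

```text
0.15 [ 188.26847293 -542.92856298  213.33559862] [-1.79926025e+02 -5.64740212e-04  1.91235012e+01] 91.11981349070048 (array([ 264.67254205, -517.13399959,  384.55428847]), array([-0.28634941, -0.08635224, -0.95444346]))
rim [-447.3 -566.7]
-14 -60 [-519. -671.]
-14 -48 [-544.7 -678.3]
14 -60 [-548.2 -764.6]
14 -48 [-575.2 -772.6]
```

View pics/w1.png

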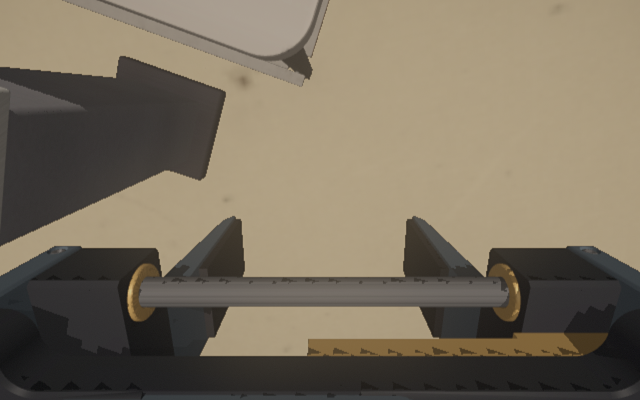

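The call was refused because every row needs all six keys, so the arm hasn't moved. The wrist view shows only the floor and the fingers. I'll send it again with full rows.

{"api": "move_arm", "payload": {"plan": [{"tx": 0,"ty": 0,"tz": 0,"wx": 0,"wy": 0,"wz": 0.095},{"tx": 0,"ty": 0,"tz": 0,"wx": 0,"wy": 0,"wz": 0.095},{"tx": 1.95,"ty": -2.64,"tz": 0.2,"wx": 0,"wy": 0,"wz": 0},{"tx": 1.95,"ty": -2.64,"tz": 0.2,"wx": 0,"wy": 0,"wz": 0},{"tx": 1.95,"ty": -2.64,"tz": 0.2,"wx": 0,"wy": 0,"wz": 0},{"tx": 1.95,"ty": -2.64,"tz": 0.2,"wx": 0,"wy": 0,"wz": 0},{"tx": 1.95,"ty": -2.64,"tz": 0.2,"wx": 0,"wy": 0,"wz": 0},{"tx": 1.95,"ty": -2.64,"tz": 0.2,"wx": 0,"wy": 0,"wz": 0},{"tx": 1.95,"ty": -2.64,"tz": 0.2,"wx": 0,"wy": 0,"wz": 0},{"tx": 1.95,"ty": -2.64,"tz": 0.2,"wx": 0,"wy": 0,"wz": 0},{"tx": 1.95,"ty": -2.64,"tz": 0.2,"wx": 0,"wy": 0,"wz": 0},{"tx": 1.95,"ty": -2.64,"tz": 0.2,"wx": 0,"wy": 0,"wz": 0}], "gripper": 4.5}}

```text
time_s: 1.15
ee_pos: [343.8, -252.5, 193.8]
ee_rot: [180.0, -0.0, 8.2]
force: [0.5, -0.7, -0.1]
gripper_width: 45.2
gripper_force: 0.0
```

{"api": "move_arm", "payload": {"plan": [{"tx": 1.95,"ty": -2.64,"tz": 0.2,"wx": 0,"wy": 0,"wz": 0},{"tx": 1.95,"ty": -2.64,"tz": 0.2,"wx": 0,"wy": 0,"wz": 0},{"tx": 1.95,"ty": -2.64,"tz": 0.2,"wx": 0,"wy": 0,"wz": 0},{"tx": 1.95,"ty": -2.64,"tz": 0.2,"wx": 0,"wy": 0,"wz": 0},{"tx": 1.95,"ty": -2.64,"tz": 0.2,"wx": 0,"wy": 0,"wz": 0},{"tx": 1.95,"ty": -2.64,"tz": 0.2,"wx": 0,"wy": 0,"wz": 0},{"tx": 1.95,"ty": -2.64,"tz": 0.2,"wx": 0,"wy": 0,"wz": 0},{"tx": 1.95,"ty": -2.64,"tz": 0.2,"wx": 0,"wy": 0,"wz": 0},{"tx": 1.95,"ty": -2.64,"tz": 0.2,"wx": 0,"wy": 0,"wz": 0},{"tx": 1.95,"ty": -2.64,"tz": 0.2,"wx": 0,"wy": 0,"wz": 0},{"tx": 0,"ty": 0,"tz": 0,"wx": 0,"wy": 0,"wz": 0},{"tx": 0,"ty": 0,"tz": 0,"wx": 0,"wy": 0,"wz": 0}]}}

```text
time_s: 2.15
ee_pos: [498.8, 36.3, 173.4]
ee_rot: [180.0, 0.1, 8.4]
force: [-0.7, -0.8, -0.9]
gripper_width: 45.2
gripper_force: 0.0
```

Run:
```python
from h import *
import pickle
f=grab_frame("wrist"); pickle.dump(f,open("wrist.pkl","wb"))
c=f["color"][:,:,::-1].copy();cv2.imwrite("pics/w2.png",c)
s=env.state();print(s["time_s"],s["ee_pos"],s["ee_rot"],s["gripper_width"],ray(f,320,200))
b=np.array([490.5,88]);X=np.array([.9898,.1426]);Y=np.array([-.1426,.9898])
for n,y in [("rim",0)]: print(n,px(f,[*b,43]))
for dx in(-14,14):
  for dy in(-60,-48): print(dx,dy,px(f,[*(b+dx*X+dy*Y),92]))
```

```text
2.2 [498.23000777  35.30199805 173.43322846] [1.79976302e+02 9.40341229e-02 8.32045000e+00] 44.68778377117856 (array([578.9047902 ,  47.78100333, 344.56577347]), array([-0.29846225, -0.03339542, -0.95405452]))
rim [268.  186.7]
-14 -60 [332.3 219. ]
-14 -48 [317.7 219. ]
14 -60 [332.7 186. ]
14 -48 [317.6 185.9]
```

View pics/w2.png

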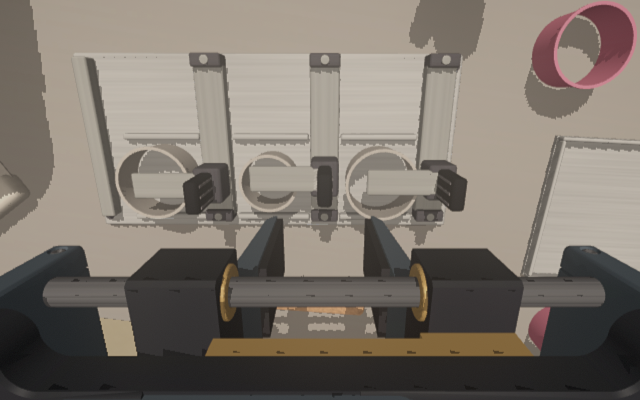

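The wrist view shows grip 2 at (317-332, 166-206) and the small ring centred near (271,183). The grip sits about 10 px above where I predicted, so I'll look closer.

Run:
```python
from h import *
import pickle
f=pickle.load(open("wrist.pkl","rb"))
c=f["color"][40:240,220:360,::-1]
c=cv2.resize(c,None,fx=3,fy=3,interpolation=cv2.INTER_CUBIC)
for i in range(0,200,20): cv2.putText(c,str(40+i),(0,i*3+5),0,.4,(0,0,255)); cv2.line(c,(28,i*3),(36,i*3),(0,0,255))
cv2.imwrite("pics/c3.png",c)
b=np.array([490.5,88]);X=np.array([.9898,.1426]);Y=np.array([-.1426,.9898])
for n,dx,dy,z in [("gripbot+x",14,-54,52),("gripbot-x",-14,-54,52),("gtop+",14,-54,92),("gtop-",-14,-54,92),("tongue+",12,0,52),("tongue-",-12,0,52),("rim+",28,0,43),("rim-",-28,0,43),("lip+",45,0,16),("lip-",-45,0,16),("back",120,0,8),("front",-55,0,8)]: print(n,px(f,[*(b+dx*X+dy*Y),z]))
```

```text
gripbot+x [324.9 174.6]
gripbot-x [324.8 203.8]
gtop+ [325.2 186. ]
gtop- [325. 219.]
tongue+ [265.8 176.6]
tongue- [267.  201.6]
rim+ [266.6 157.4]
rim- [269.2 214.4]
lip+ [270.3 135.6]
lip- [273.9 220.8]
back [268.3  54.8]
front [275.3 226.7]
```

View pics/c3.png

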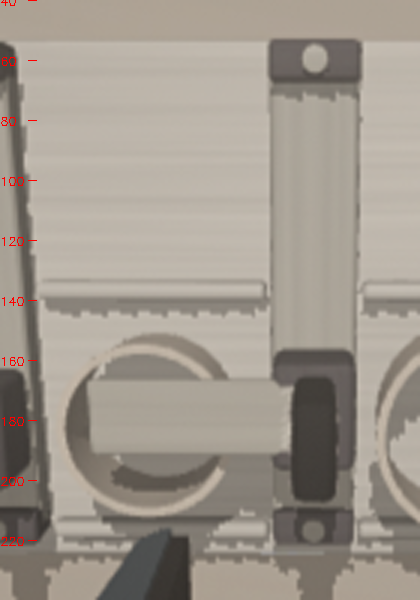

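The grip's top is at rows 166-206 and the tongue at rows 166-190. Lip, rim and base agree with my carrier frame to about 2 mm, so the lock itself stands about 8 mm further along +x, with its grip near (508,36). I'll descend onto it.

{"api": "move_arm", "payload": {"plan": [{"tx": 1.0,"ty": 0.05,"tz": 1.0,"wx": 0,"wy": 0,"wz": 0},{"tx": 0,"ty": 0,"tz": 1.5,"wx": 0,"wy": 0,"wz": 0},{"tx": 0,"ty": 0,"tz": 1.5,"wx": 0,"wy": 0,"wz": 0},{"tx": 0,"ty": 0,"tz": 1.5,"wx": 0,"wy": 0,"wz": 0},{"tx": 0,"ty": 0,"tz": 1.5,"wx": 0,"wy": 0,"wz": 0},{"tx": 0,"ty": 0,"tz": 1.5,"wx": 0,"wy": 0,"wz": 0},{"tx": 0,"ty": 0,"tz": 1.0,"wx": 0,"wy": 0,"wz": 0},{"tx": 0,"ty": 0,"tz": 1.0,"wx": 0,"wy": 0,"wz": 0},{"tx": 0,"ty": 0,"tz": 0.8,"wx": 0,"wy": 0,"wz": 0},{"tx": 0,"ty": 0,"tz": 0,"wx": 0,"wy": 0,"wz": 0}]}}

```text
time_s: 3.03
ee_pos: [507.7, 35.6, 59.4]
ee_rot: [-180.0, 0.2, 8.2]
force: [-1.1, -0.1, -1.3]
gripper_width: 44.8
gripper_force: 0.0
```

{"api": "move_arm", "payload": {"plan": [{"tx": 0,"ty": 0,"tz": 0,"wx": 0,"wy": 0,"wz": 0},{"tx": 0,"ty": 0,"tz": 0,"wx": 0,"wy": 0,"wz": 0},{"tx": 0,"ty": 0,"tz": 0,"wx": 0,"wy": 0,"wz": 0},{"tx": 0,"ty": 0,"tz": 0,"wx": 0,"wy": 0,"wz": 0},{"tx": 0,"ty": 0,"tz": 0,"wx": 0,"wy": 0,"wz": 0},{"tx": 0,"ty": 0,"tz": 0,"wx": 0,"wy": 0,"wz": 0}], "gripper": 0.5, "force": 20}}

```text
time_s: 3.53
ee_pos: [508.8, 37.0, 61.4]
ee_rot: [-179.9, -0.1, 8.2]
force: [0.3, 5.5, 2.5]
gripper_width: 11.8
gripper_force: 20.0
```

{"api": "move_arm", "payload": {"plan": [{"tx": 0.4,"ty": -0.1,"tz": 0,"wx": 0,"wy": 0,"wz": 0},{"tx": 0.8,"ty": 0,"tz": 0,"wx": 0,"wy": 0,"wz": 0},{"tx": 0.8,"ty": 0,"tz": 0,"wx": 0,"wy": 0,"wz": 0},{"tx": 0.8,"ty": 0,"tz": 0,"wx": 0,"wy": 0,"wz": 0},{"tx": 0.8,"ty": 0,"tz": 0,"wx": 0,"wy": 0,"wz": 0},{"tx": 0.8,"ty": 0,"tz": 0,"wx": 0,"wy": 0,"wz": 0},{"tx": 0.6,"ty": 0,"tz": 0,"wx": 0,"wy": 0,"wz": 0},{"tx": 0.5,"ty": 0,"tz": 0,"wx": 0,"wy": 0,"wz": 0},{"tx": 0.5,"ty": 0,"tz": 0,"wx": 0,"wy": 0,"wz": 0},{"tx": 0,"ty": 0,"tz": 0,"wx": 0,"wy": 0,"wz": 0}]}}

```text
time_s: 4.37
ee_pos: [570.4, 46.0, 61.4]
ee_rot: [180.0, -0.2, 8.2]
force: [0.6, 0.4, 4.2]
gripper_width: 12.3
gripper_force: 20.0
```

{"api": "move_arm", "payload": {"plan": [{"tx": 0.2,"ty": 0,"tz": 0,"wx": 0,"wy": 0,"wz": 0},{"tx": 0.2,"ty": 0,"tz": 0,"wx": 0,"wy": 0,"wz": 0},{"tx": 0.2,"ty": 0,"tz": 0,"wx": 0,"wy": 0,"wz": 0},{"tx": 0,"ty": 0,"tz": 0,"wx": 0,"wy": 0,"wz": 0}]}}

```text
time_s: 4.7
ee_pos: [575.3, 46.7, 61.4]
ee_rot: [180.0, -0.1, 8.2]
force: [-0.6, 0.5, 5.0]
gripper_width: 12.1
gripper_force: 20.0
```

{"api": "move_arm", "payload": {"plan": [{"tx": 0.2,"ty": 0,"tz": 0,"wx": 0,"wy": 0,"wz": 0},{"tx": 0.2,"ty": 0,"tz": 0,"wx": 0,"wy": 0,"wz": 0},{"tx": 0,"ty": 0,"tz": 0,"wx": 0,"wy": 0,"wz": 0}]}}

```text
time_s: 4.95
ee_pos: [575.7, 46.8, 61.3]
ee_rot: [180.0, 0.3, 8.3]
force: [-9.4, -1.1, 10.4]
gripper_width: 12.0
gripper_force: 20.0
```

{"api": "move_arm", "payload": {"plan": [{"tx": 0.2,"ty": 0,"tz": 0,"wx": 0,"wy": 0,"wz": 0},{"tx": 0.2,"ty": 0,"tz": 0,"wx": 0,"wy": 0,"wz": 0},{"tx": 0,"ty": 0,"tz": 0,"wx": 0,"wy": 0,"wz": 0}]}}

```text
time_s: 5.2
ee_pos: [576.2, 46.9, 61.0]
ee_rot: [-180.0, 0.8, 8.3]
force: [-15.2, -1.5, 15.5]
gripper_width: 12.0
gripper_force: 20.0
```

The lock hit its end stop after about 67 mm of travel, and the force rose from 0 to 15 N with no further motion. Next I release, lift and turn 90°.

{"api": "move_arm", "payload": {"plan": [{"tx": 0,"ty": 0,"tz": 0,"wx": 0,"wy": 0,"wz": 0},{"tx": 0,"ty": 0,"tz": 0,"wx": 0,"wy": 0,"wz": 0},{"tx": 0,"ty": 0,"tz": 0,"wx": 0,"wy": 0,"wz": 0},{"tx": 0,"ty": 0,"tz": 0,"wx": 0,"wy": 0,"wz": 0},{"tx": -0.8,"ty": 0,"tz": -1.0,"wx": 0,"wy": 0,"wz": 0},{"tx": 0,"ty": 0,"tz": -2.0,"wx": 0,"wy": 0,"wz": 0},{"tx": 0,"ty": 0,"tz": -2.0,"wx": 0,"wy": 0,"wz": 0},{"tx": 0,"ty": 0,"tz": -2.0,"wx": 0,"wy": 0,"wz": 0},{"tx": 0,"ty": 0,"tz": -2.0,"wx": 0,"wy": 0,"wz": 0},{"tx": 0,"ty": 0,"tz": -1.5,"wx": 0,"wy": 0,"wz": 0},{"tx": 0,"ty": 0,"tz": -0.8,"wx": 0,"wy": 0,"wz": 0}], "gripper": 4.0}}

```text
time_s: 6.12
ee_pos: [574.6, 46.5, 176.8]
ee_rot: [180.0, -0.2, 8.2]
force: [1.2, 0.4, 0.2]
gripper_width: 40.0
gripper_force: 0.0
```

{"api": "move_arm", "payload": {"plan": [{"tx": 0,"ty": 0,"tz": 0,"wx": 0,"wy": 0,"wz": -0.121},{"tx": 0,"ty": 0,"tz": 0,"wx": 0,"wy": 0,"wz": -0.121},{"tx": 0,"ty": 0,"tz": 0,"wx": 0,"wy": 0,"wz": -0.121},{"tx": 0,"ty": 0,"tz": 0,"wx": 0,"wy": 0,"wz": -0.121},{"tx": 0,"ty": 0,"tz": 0,"wx": 0,"wy": 0,"wz": -0.121},{"tx": 0,"ty": 0,"tz": 0,"wx": 0,"wy": 0,"wz": -0.121},{"tx": 0,"ty": 0,"tz": 0,"wx": 0,"wy": 0,"wz": -0.121},{"tx": 0,"ty": 0,"tz": 0,"wx": 0,"wy": 0,"wz": -0.121},{"tx": 0,"ty": 0,"tz": 0,"wx": 0,"wy": 0,"wz": -0.121},{"tx": 0,"ty": 0,"tz": 0,"wx": 0,"wy": 0,"wz": -0.121},{"tx": 0,"ty": 0,"tz": 0,"wx": 0,"wy": 0,"wz": -0.121},{"tx": 0,"ty": 0,"tz": 0,"wx": 0,"wy": 0,"wz": -0.121}], "gripper": 7.4}}

```text
time_s: 7.12
ee_pos: [573.3, 46.5, 173.7]
ee_rot: [-179.9, 0.0, 91.8]
force: [0.3, -0.7, 0.7]
gripper_width: 73.8
gripper_force: 0.0
```

{"api": "move_arm", "payload": {"plan": [{"tx": 0,"ty": 0,"tz": 0,"wx": 0,"wy": 0,"wz": -0.12},{"tx": 0,"ty": 0,"tz": 0,"wx": 0,"wy": 0,"wz": 0},{"tx": 0,"ty": 0,"tz": 0,"wx": 0,"wy": 0,"wz": 0}]}}

```text
time_s: 7.37
ee_pos: [573.5, 46.5, 173.8]
ee_rot: [-180.0, 0.0, 98.1]
force: [-0.3, 0.2, -0.4]
gripper_width: 73.9
gripper_force: 0.0
```

Run:
```python
from h import *
s=env.state();print(s["time_s"],s["ee_pos"],s["ee_rot"],s["gripper_width"],s["qpos"].round())
f=grab_frame("wrist");c=f["color"][:,:,::-1].copy();cv2.imwrite("pics/w3.png",c)
p=np.array([492.5,87.5]);y=np.radians(s["ee_rot"][2]);d=p-s["ee_pos"][:2]
print("tx",d@[np.cos(y),np.sin(y)],"ty",d@[np.sin(y),-np.cos(y)],px(f,[*p,43]))
for a in (0,90,180,270): print(px(f,[*(p+28*np.array([np.cos(np.radians(a+8.2)),np.sin(np.radians(a+8.2))])),43]))
```

```text
7.3667 [573.49129896  46.50595616 173.78038338] [-1.79968150e+02  2.90296781e-03  9.81317921e+01] 73.8567451702326 [ 3. 20. 93. -0. 67. -5.]
tx 52.03812581162715 ty -74.37832749070348 [240.6 129.3]
[271.5 129.3]
[238.3  97.1]
[209.6 129.4]
[242.8 159.9]
```

View pics/w3.png

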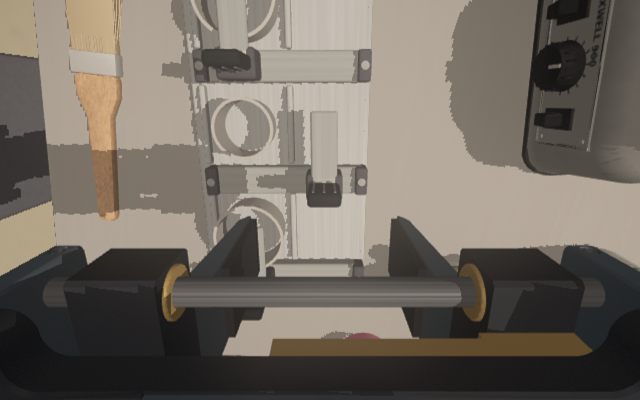

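The wrist view shows lock 2 open, its tongue clear at (323,145), and the small ring free at (243,127). That puts the ring near (494,88.5). I'll move over it and descend.

{"api": "move_arm", "payload": {"plan": [{"tx": 0.9,"ty": -1.2,"tz": 0,"wx": 0,"wy": 0,"wz": 0},{"tx": 1.1,"ty": -1.5,"tz": 0,"wx": 0,"wy": 0,"wz": 0},{"tx": 1.1,"ty": -1.6,"tz": 0,"wx": 0,"wy": 0,"wz": 0},{"tx": 1.1,"ty": -1.5,"tz": 0.5,"wx": 0,"wy": 0,"wz": 0},{"tx": 1.1,"ty": -1.5,"tz": 1.0,"wx": 0,"wy": 0,"wz": 0},{"tx": 0,"ty": 0,"tz": 1.5,"wx": 0,"wy": 0,"wz": 0},{"tx": 0,"ty": 0,"tz": 2.0,"wx": 0,"wy": 0,"wz": 0},{"tx": 0,"ty": 0,"tz": 2.0,"wx": 0,"wy": 0,"wz": 0},{"tx": 0,"ty": 0,"tz": 1.5,"wx": 0,"wy": 0,"wz": 0},{"tx": 0,"ty": 0,"tz": 0.5,"wx": 0,"wy": 0,"wz": 0},{"tx": 0,"ty": 0,"tz": 0,"wx": 0,"wy": 0,"wz": 0}], "gripper": 7.2}}

```text
time_s: 8.33
ee_pos: [493.0, 88.3, 82.9]
ee_rot: [-179.8, 0.0, 98.2]
force: [-1.0, 0.8, -0.3]
gripper_width: 72.4
gripper_force: 0.0
```

{"api": "move_arm", "payload": {"plan": [{"tx": 0,"ty": 0,"tz": 1.0,"wx": 0,"wy": 0,"wz": 0},{"tx": 0,"ty": 0,"tz": 1.0,"wx": 0,"wy": 0,"wz": 0},{"tx": 0,"ty": 0,"tz": 1.0,"wx": 0,"wy": 0,"wz": 0},{"tx": 0,"ty": 0,"tz": 1.0,"wx": 0,"wy": 0,"wz": 0},{"tx": 0,"ty": 0,"tz": 1.0,"wx": 0,"wy": 0,"wz": 0},{"tx": 0,"ty": 0,"tz": 0.7,"wx": 0,"wy": 0,"wz": 0},{"tx": 0,"ty": 0,"tz": 0.2,"wx": 0,"wy": 0,"wz": 0},{"tx": 0,"ty": 0,"tz": 0,"wx": 0,"wy": 0,"wz": 0}]}}

```text
time_s: 9.0
ee_pos: [493.5, 88.4, 24.1]
ee_rot: [-179.9, 0.0, 98.3]
force: [-0.2, 0.9, -0.3]
gripper_width: 71.9
gripper_force: 0.0
```

{"api": "move_arm", "payload": {"plan": [{"tx": 0,"ty": 0,"tz": 0,"wx": 0,"wy": 0,"wz": 0},{"tx": 0,"ty": 0,"tz": 0,"wx": 0,"wy": 0,"wz": 0},{"tx": 0,"ty": 0,"tz": 0,"wx": 0,"wy": 0,"wz": 0},{"tx": 0,"ty": 0,"tz": 0,"wx": 0,"wy": 0,"wz": 0},{"tx": 0,"ty": 0,"tz": 0,"wx": 0,"wy": 0,"wz": 0}], "gripper": 4.5, "force": 12}}

```text
time_s: 9.42
ee_pos: [494.3, 88.5, 25.3]
ee_rot: [179.9, 0.0, 98.3]
force: [0.5, -0.2, 1.2]
gripper_width: 53.0
gripper_force: 12.0
```

{"api": "move_arm", "payload": {"plan": [{"tx": 0,"ty": 0,"tz": -0.3,"wx": 0,"wy": 0,"wz": 0},{"tx": 0,"ty": 0,"tz": -0.8,"wx": 0,"wy": 0,"wz": 0},{"tx": 0,"ty": 0,"tz": -1.2,"wx": 0,"wy": 0,"wz": 0},{"tx": 0,"ty": 0,"tz": -1.5,"wx": 0,"wy": 0,"wz": 0},{"tx": 0,"ty": 0,"tz": -1.5,"wx": 0,"wy": 0,"wz": 0},{"tx": 0,"ty": 0,"tz": -1.5,"wx": 0,"wy": 0,"wz": 0},{"tx": 0,"ty": 0,"tz": -1.5,"wx": 0,"wy": 0,"wz": 0},{"tx": 0,"ty": 0,"tz": -1.5,"wx": 0,"wy": 0,"wz": 0},{"tx": 0,"ty": 0,"tz": -1.2,"wx": 0,"wy": 0,"wz": 0},{"tx": 0,"ty": 0,"tz": -1.0,"wx": 0,"wy": 0,"wz": 0},{"tx": 0,"ty": 0,"tz": -0.5,"wx": 0,"wy": 0,"wz": 0},{"tx": 0,"ty": 0,"tz": 0,"wx": 0,"wy": 0,"wz": 0}]}}

```text
time_s: 10.42
ee_pos: [494.6, 88.5, 151.2]
ee_rot: [179.9, 0.0, 98.3]
force: [0.4, 0.4, -0.4]
gripper_width: 53.0
gripper_force: 12.0
```

Run:
```python
from h import *
s=env.state();print(s["time_s"],s["ee_pos"],s["ee_rot"],s["gripper_width"])
f=grab_frame("scene");c=f["color"][120:320,200:460,::-1];cv2.imwrite("pics/s2.png",cv2.resize(c,None,fx=3,fy=3,interpolation=cv2.INTER_CUBIC))
p=np.array([503,-280]);y=np.radians(s["ee_rot"][2]);d=p-s["ee_pos"][:2]
print("tx",d@[np.cos(y),np.sin(y)],"ty",d@[np.sin(y),-np.cos(y)])
```

```text
10.4167 [494.59698601  88.5366076  151.24691443] [1.79853833e+02 4.93249475e-03 9.83105538e+01] 53.0084693654008
tx -365.88123055831437 ty -44.95294110579145
```

View pics/s2.png

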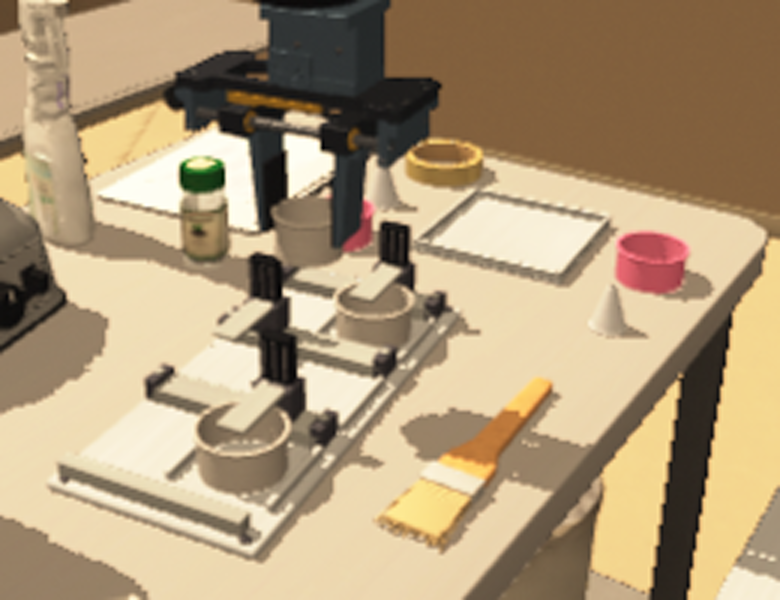

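The scene view shows the cutter held level in the fingers at (310,230) in the crop, lock 2 open, and the large cutters still locked. Its underside is about 17 mm below the TCP. Next I carry it to the tray.

{"api": "move_arm", "payload": {"plan": [{"tx": -1.0,"ty": -0.12,"tz": 0,"wx": 0,"wy": 0,"wz": 0},{"tx": -2.0,"ty": -0.25,"tz": 0,"wx": 0,"wy": 0,"wz": 0},{"tx": -2.8,"ty": -0.34,"tz": 0,"wx": 0,"wy": 0,"wz": 0},{"tx": -2.8,"ty": -0.34,"tz": 0,"wx": 0,"wy": 0,"wz": 0},{"tx": -2.8,"ty": -0.34,"tz": 0,"wx": 0,"wy": 0,"wz": 0},{"tx": -2.8,"ty": -0.34,"tz": 0,"wx": 0,"wy": 0,"wz": 0},{"tx": -2.8,"ty": -0.34,"tz": 0,"wx": 0,"wy": 0,"wz": 0},{"tx": -2.8,"ty": -0.34,"tz": 0,"wx": 0,"wy": 0,"wz": 0},{"tx": -2.8,"ty": -0.34,"tz": 0,"wx": 0,"wy": 0,"wz": 0},{"tx": -2.8,"ty": -0.34,"tz": 0,"wx": 0,"wy": 0,"wz": 0},{"tx": -2.8,"ty": -0.34,"tz": 0,"wx": 0,"wy": 0,"wz": 0},{"tx": -2.8,"ty": -0.34,"tz": 0,"wx": 0,"wy": 0,"wz": 0}]}}

```text
time_s: 11.47
ee_pos: [500.3, -225.6, 148.9]
ee_rot: [-179.9, -0.1, 98.3]
force: [0.6, 0.6, -0.9]
gripper_width: 53.4
gripper_force: 12.0
```

{"api": "move_arm", "payload": {"plan": [{"tx": -2.6,"ty": -0.34,"tz": 0,"wx": 0,"wy": 0,"wz": 0},{"tx": -2.0,"ty": -0.25,"tz": 0,"wx": 0,"wy": 0,"wz": 0},{"tx": -1.0,"ty": -0.12,"tz": 0.5,"wx": 0,"wy": 0,"wz": 0},{"tx": 0,"ty": 0,"tz": 1.5,"wx": 0,"wy": 0,"wz": 0},{"tx": 0,"ty": 0,"tz": 1.7,"wx": 0,"wy": 0,"wz": 0},{"tx": 0,"ty": 0,"tz": 1.7,"wx": 0,"wy": 0,"wz": 0},{"tx": 0,"ty": 0,"tz": 1.5,"wx": 0,"wy": 0,"wz": 0},{"tx": 0,"ty": 0,"tz": 1.2,"wx": 0,"wy": 0,"wz": 0},{"tx": 0,"ty": 0,"tz": 1.0,"wx": 0,"wy": 0,"wz": 0},{"tx": 0,"ty": 0,"tz": 0.9,"wx": 0,"wy": 0,"wz": 0},{"tx": 0,"ty": 0,"tz": 0.5,"wx": 0,"wy": 0,"wz": 0},{"tx": 0,"ty": 0,"tz": 0,"wx": 0,"wy": 0,"wz": 0}]}}

```text
time_s: 12.47
ee_pos: [501.8, -279.7, 43.7]
ee_rot: [-179.9, -0.1, 98.3]
force: [-0.1, 0.4, -1.1]
gripper_width: 53.1
gripper_force: 12.0
```

{"api": "move_arm", "payload": {"plan": [{"tx": 0,"ty": 0,"tz": 0.5,"wx": 0,"wy": 0,"wz": 0},{"tx": 0,"ty": 0,"tz": 0.5,"wx": 0,"wy": 0,"wz": 0},{"tx": 0,"ty": 0,"tz": 0.4,"wx": 0,"wy": 0,"wz": 0},{"tx": 0,"ty": 0,"tz": 0.3,"wx": 0,"wy": 0,"wz": 0},{"tx": 0,"ty": 0,"tz": 0.2,"wx": 0,"wy": 0,"wz": 0},{"tx": 0,"ty": 0,"tz": 0.1,"wx": 0,"wy": 0,"wz": 0},{"tx": 0,"ty": 0,"tz": 0,"wx": 0,"wy": 0,"wz": 0},{"tx": 0,"ty": 0,"tz": 0,"wx": 0,"wy": 0,"wz": 0}]}}

```text
time_s: 13.13
ee_pos: [502.6, -280.3, 25.1]
ee_rot: [180.0, 0.0, 98.3]
force: [-0.6, 0.9, -0.6]
gripper_width: 53.4
gripper_force: 12.0
```

{"api": "move_arm", "payload": {"plan": [{"tx": 0,"ty": 0,"tz": 0.1,"wx": 0,"wy": 0,"wz": 0},{"tx": 0,"ty": 0,"tz": 0.05,"wx": 0,"wy": 0,"wz": 0},{"tx": 0,"ty": 0,"tz": 0,"wx": 0,"wy": 0,"wz": 0},{"tx": 0,"ty": 0,"tz": 0,"wx": 0,"wy": 0,"wz": 0}]}}

```text
time_s: 13.47
ee_pos: [502.5, -280.2, 23.5]
ee_rot: [180.0, 0.0, 98.3]
force: [0.5, 0.0, -0.6]
gripper_width: 53.0
gripper_force: 12.0
```

{"api": "move_arm", "payload": {"plan": [{"tx": 0,"ty": 0,"tz": 0.05,"wx": 0,"wy": 0,"wz": 0},{"tx": 0,"ty": 0,"tz": 0.05,"wx": 0,"wy": 0,"wz": 0},{"tx": 0,"ty": 0,"tz": 0.05,"wx": 0,"wy": 0,"wz": 0},{"tx": 0,"ty": 0,"tz": 0,"wx": 0,"wy": 0,"wz": 0},{"tx": 0,"ty": 0,"tz": 0,"wx": 0,"wy": 0,"wz": 0}]}}

```text
time_s: 13.88
ee_pos: [502.5, -280.2, 21.9]
ee_rot: [-180.0, 0.0, 98.3]
force: [1.0, 0.5, -0.2]
gripper_width: 53.0
gripper_force: 12.0
```

{"api": "move_arm", "payload": {"plan": [{"tx": 0,"ty": 0,"tz": 0.05,"wx": 0,"wy": 0,"wz": 0},{"tx": 0,"ty": 0,"tz": 0,"wx": 0,"wy": 0,"wz": 0},{"tx": 0,"ty": 0,"tz": 0,"wx": 0,"wy": 0,"wz": 0}]}}

```text
time_s: 14.13
ee_pos: [502.5, -280.2, 21.4]
ee_rot: [180.0, 0.0, 98.3]
force: [0.6, 0.4, -0.7]
gripper_width: 53.2
gripper_force: 12.0
```

{"api": "move_arm", "payload": {"plan": [{"tx": 0,"ty": 0,"tz": 0.05,"wx": 0,"wy": 0,"wz": 0},{"tx": 0,"ty": 0,"tz": 0.03,"wx": 0,"wy": 0,"wz": 0},{"tx": 0,"ty": 0,"tz": 0,"wx": 0,"wy": 0,"wz": 0},{"tx": 0,"ty": 0,"tz": 0,"wx": 0,"wy": 0,"wz": 0}]}}

```text
time_s: 14.47
ee_pos: [502.5, -280.2, 21.3]
ee_rot: [180.0, 0.0, 98.3]
force: [-1.4, 0.3, 4.7]
gripper_width: 53.5
gripper_force: 12.0
```

{"api": "move_arm", "payload": {"plan": [{"tx": 0,"ty": 0,"tz": 0.05,"wx": 0,"wy": 0,"wz": 0},{"tx": 0,"ty": 0,"tz": 0,"wx": 0,"wy": 0,"wz": 0},{"tx": 0,"ty": 0,"tz": 0,"wx": 0,"wy": 0,"wz": 0}]}}

```text
time_s: 14.72
ee_pos: [502.6, -280.3, 21.2]
ee_rot: [180.0, 0.0, 98.3]
force: [-2.6, 1.5, 7.7]
gripper_width: 53.0
gripper_force: 12.0
```

The cutter is touching the tray floor, as the upward force shows. I'll ease off, release and lift.

{"api": "move_arm", "payload": {"plan": [{"tx": 0,"ty": 0,"tz": -0.08,"wx": 0,"wy": 0,"wz": 0},{"tx": 0,"ty": 0,"tz": 0,"wx": 0,"wy": 0,"wz": 0}]}}

```text
time_s: 14.88
ee_pos: [502.7, -280.3, 21.3]
ee_rot: [180.0, 0.0, 98.3]
force: [-0.5, 0.8, 5.1]
gripper_width: 53.2
gripper_force: 12.0
```

{"api": "move_arm", "payload": {"plan": [{"tx": 0,"ty": 0,"tz": 0,"wx": 0,"wy": 0,"wz": 0},{"tx": 0,"ty": 0,"tz": 0,"wx": 0,"wy": 0,"wz": 0},{"tx": 0,"ty": 0,"tz": 0,"wx": 0,"wy": 0,"wz": 0},{"tx": 0,"ty": 0,"tz": 0,"wx": 0,"wy": 0,"wz": 0},{"tx": 0,"ty": 0,"tz": -0.5,"wx": 0,"wy": 0,"wz": 0},{"tx": 0,"ty": 0,"tz": -1.5,"wx": 0,"wy": 0,"wz": 0},{"tx": 0,"ty": 0,"tz": -2,"wx": 0,"wy": 0,"wz": 0},{"tx": 0,"ty": 0,"tz": -2,"wx": 0,"wy": 0,"wz": 0},{"tx": 0,"ty": 0,"tz": -2,"wx": 0,"wy": 0,"wz": 0},{"tx": 0,"ty": 0,"tz": -2,"wx": 0,"wy": 0,"wz": 0},{"tx": 0,"ty": 0,"tz": -2,"wx": 0,"wy": 0,"wz": 0},{"tx": 0,"ty": 0,"tz": -2,"wx": 0,"wy": 0,"wz": 0}], "gripper": 7.4}}

```text
time_s: 15.88
ee_pos: [502.4, -280.1, 162.2]
ee_rot: [180.0, 0.0, 98.3]
force: [-0.3, -0.3, 0.2]
gripper_width: 74.0
gripper_force: 0.0
```

Run:
```python
from h import *
f=grab_frame("scene");c=f["color"][120:320,200:460,::-1];cv2.imwrite("pics/s3.png",cv2.resize(c,None,fx=3,fy=3,interpolation=cv2.INTER_CUBIC))
```

```text
(no output)
```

View pics/s3.png

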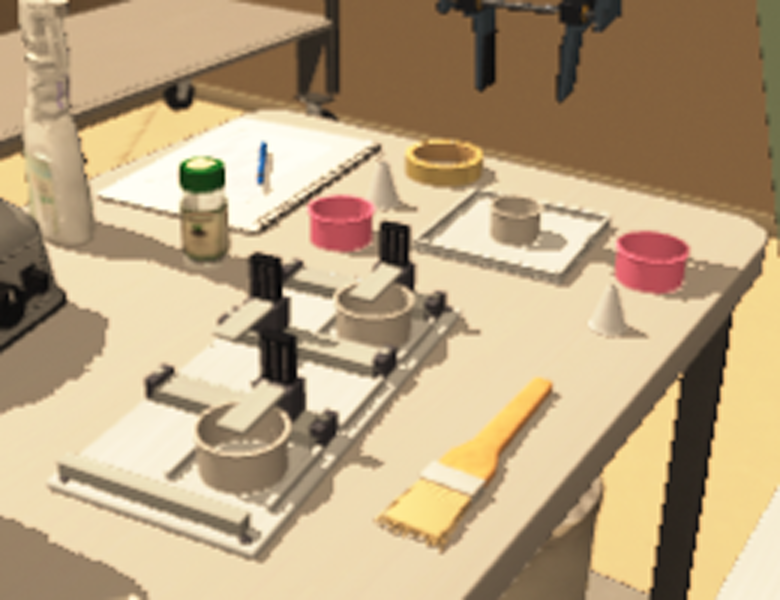

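The cutter stands flat in the tray at (515,220), lock 2 is open, and the large cutters are still locked.

```bash
python3 -c "
from workcell import env
print(env.job_done())"
```

```text
the job is handed in; nothing more can be done
None
```

The middle bay's lock is back at its open end stop, the small cutter stands flat in the tray, both large cutters are still locked in their bays, and the job was handed in at about 16 s of the 50 s limit.

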